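Key the canister lid onto its pin and press it home

TASK

The wooden lid of the white cotton-pad canister is sitting high, because the notch in its rim is not over the steel pin on the canister's ear. Push the lid round with the fingertips until the notch meets the pin, then press the lid down until it is fully home and let go. Only touch and push it: do not lift the lid, and leave the comb, clipper case, vase and cup as they are.

Things in the scene. Friction and masses are not known exactly. Their poses are not given: they have to be found in the camera images.
- canister: White ceramic round canister, fixed to the shelf, 100 mm across and 60 mm high; origin at the centre of its underside, z up. Its own +x points to a small ear (22 mm wide, top 56 mm above the shelf) that sticks out to 75 mm from the axis, so 17 mm beyond the lid's edge. On the ear stands a steel pin 8 mm thick with a round top.
- pin_tip (a point): Top of the steel pin, 54 mm from the canister's axis in its +x direction and 71.5 mm above the shelf; it lies under the lid's rim, just below the lid's underside, until the lid goes down.
- lid (a joint): Turn of the wooden lid about the canister's upright axis, rad, growing anticlockwise seen from above; 0 (or 2 pi, the same place) when the notch is over the pin. Range -1 to 7.28. It starts between 0.6 and 5.68. It turns with a stiff friction of about 0.05 N m (a push of about 1.3 N at 40 mm from the axis) and stays where it is left. The notch clears the pin within about 0.06 rad either side; elsewhere the pin blocks the lid from going down.
- lid_plug (a joint): How far the lid has been pressed down, m: 0 at the start, 0.010 fully home; negative when lifted (to -0.015). A tight rubber plug holds it at any height: about 5 N moves it slowly (friction plus 20 N s/m). The lid does not tilt, so it can be pressed anywhere.
- lid_top (a point): Centre of the lid's top face, on the canister's axis; 90 mm above the shelf at the start, 80 mm when home. The lid is a round wooden disc 116 mm across and 18 mm thick, with a 15 mm wide notch through its rim and, opposite the notch, a pie-shaped finger bay. The point's x axis points to the notch.
- lid_notch (a point): Middle of the notch in the lid's rim, 54 mm from the axis, at the height of the lid's top. The notch is 15 mm wide, cut in 12 mm from the edge, through the full thickness.
- lid_bay (a point): Point on the floor of the finger bay, 40 mm from the axis, right opposite the notch. The bay is a sector of 80 degrees (40 either side of this point), from 14 mm out to the open rim, 12 mm deep below the lid's top, about 51 mm wide here, with upright walls that a fingertip can push either way. Its floor is 78 mm above the shelf at the start.
- comb: Flat wooden comb, 150 x 32 x 8 mm, lying in the organiser; origin under its middle. Leave it.
- clipper_case: Steel nail clipper case, 75 x 26 x 14 mm, lying in the organiser; origin under its middle. Leave it.
- organiser: White plastic organiser with three long slots, 200 x 130 x 50 mm, fixed; origin at the centre of its underside.
- vase: Glazed ceramic vase, 90 mm at its widest, 150 mm high; origin at the centre of its foot. Leave it.
- cup: Aluminium cup, 72 mm across, 85 mm high; origin at the centre of its foot. Leave it.

How it is judged:
By the outcome, as a careful person would: the job done as asked, in the order asked, and still so for the second after the job is handed in, with the robot touching nothing.
It also fails if it takes over 45 s, if anything falls off the work surface, if the arm or the gripper's body presses on something with over 40 N, if the wrist force passes 120 N, or if a joint passes its speed limit or range.

ROBOT

A 6-joint arm with a two-finger parallel gripper is mounted at the origin on the work surface. World frame = base frame: x ahead of the robot, y to its left, z up, the work surface at z = 0. Lengths are in m, angles in rad, forces in N, time in s.
With the tool pointing down it reaches from about 0.35 to 0.85 m from the base axis. Payload 8.1 kg.
Tool frame: the origin (TCP) lies at the very end of the fingers, on their centre line; the grasp point (between the pads) lies 19 mm behind it; z points along the fingers, y is the line along which they close (so a half turn about z gives the same grasp; the last joint's range is limited). The gripper opens to 93 mm and grips with 3 to 60 N. Pads are 15 mm wide; open, the fingers measure 128 mm over their backs; the gripper's body (75 mm by 188 mm) begins 65 mm behind the grasp point.
Start: joints at [-0.085, 0.13, 1.488, -0, 1.523, -0.085], TCP at [0.6, 0, 0.219] pointing down, gripper open.
Joint ranges: [-2.96, 2.96], [-0.89, 2.26], [0.02, 2.5], [-1.34, 4.48], [0, 2.73], [-2.66, 2.66]. Speed limits (rad/s): [2.39, 2.39, 2.79, 3.14, 3.14, 3.14].

INTERFACE

Orientations are given as a rotation vector (axis times angle).
In Python, from plant import robot gives the robot as it stands. The module is installed in compiled form; this text tells all that it offers.
- The arm moves only by the tool play_rows, never from a script. Its argument "increments" is text: rows parted by semicolons, each of 5 numbers parted by spaces: the shift along the tool's x, y, z in mm, then the turn about the tool's z in degrees, then the closure, from -1 (fully open) to 1 (shut). In form: dx dy dz yaw claw; .... A call has 1 to 20 rows; each row is the pose to reach, as a shift and turn from the pose commanded when the call began, along the tool's axes at that moment; what a row does not reach only later rows make up. A row lasts 1/10 s, in which the tool goes at most 50 mm and 8.59 degrees, less where a joint would pass 70% of its speed; a pose out of reach is approached as far as the arm can. A call with a gripper value outside its range is refused whole. The fingers move at their own pace and stop on an object; "force" is the grip in N (left out, the last holds). Time passes only in rows, so rows that repeat a pose let the fingers close. It gives the time, the measured TCP pose, the force, the opening and the grip force at its end, in the units of the state.
- robot.read_state(): the state, without advancing time (a new reading comes with each control period).
- robot.read_camera(name): name is "scene" or "side" or "wrist"; returns the picture (384x512x3 uint8, blue, green, red); there is no depth.
- robot.calibration(name): a dict with "vertical_fov" (degrees; the focal length in pixels is half the picture's height over the tangent of half this angle, whatever the lens; pixels are square), "cx", "cy" (the principal point, pixels), "rvec" (rotation vector, rad) and "tvec" (3), from world to camera coordinates, as OpenCV has them. Camera axes: x right, y down, z forward; pixel columns grow to the right and rows downward; lengths in m; the calibration is good to about 2 mm. A picture is of the moment at which its call begins: read the wrist's pose just before it. calibration takes no time and is no camera call; for the wrist camera it gives the pose at the moment of the call.
- robot.close_job(): hands the job in; it is judged then, once.
Trained networks look in the newest picture that a camera, given by its name, has taken for a name from the list of things; names that differ only in an ending like _2 or _b are one class to them, and where a whole thing is asked for, a point or a joint stands for the part that bears it (a point fixed in the world has none). Each returns a list of dicts, best first, with "conf" (0 to 1); they miss things now and then, are a little off and sometimes report something else, mostly with a low value. They report only what shows in the picture. A call takes as long as a camera call.
- robot.recognise(camera, query): "centre" ([x, y, z] in m, in world coordinates, good to about 4 mm: the middle of the surface that is visible of it).
- robot.regions_of(camera, query): "pixels" (384x512 bool, what is visible of it).
- robot.landmark_of(camera, query): "centre" ([x, y, z] in m, in world coordinates, good to about 4 mm: a listed point, or the origin of a listed thing).
The state is a dict: "t": time; "q": joint angles; "dq": joint speeds; "joint_torque": joint torques, N m; "tool_pos": TCP position; "orientation": TCP orientation; "force": force on the tool from outside, world axes, zero at the start; "wrist_torque": the same for the moment, N m; "opening": finger opening in m; "gripper_force": force on a finger pad.
Only numpy, scipy, OpenCV 4.12 (cv2) and the standard library are available. Lean on these libraries where they do the work, as an engineer would, in place of code of your own. Each camera call takes 0.05 s, during which the arm holds its last target. There are 200 camera calls.

## Working session

There is one attempt and no reset: what is moved stays moved. The work goes in short steps, Python scripts to look and compute and a tool call to move; the robot and the scene stay as the last step left them, time stands still between calls to the robot, and variables do not carry over. Pictures are saved under pics/ and viewed, at most 10 in all, crops included, and the job is handed in when it is done.

Besides the shell and the picture viewer there is one more tool, called after ">>>" by a JSON object that holds its "op" and its "data". play_rows: Moves the arm, as the interface text tells. Its arguments: {"type":"object","properties":{"increments":{"type":"string"},"force":{"type":"number"}},"required":["increments"]}

```bash
mkdir -p pics
python3 - <<'E'
from plant import robot
import cv2,numpy as np
ims=[]
for c in ["scene","wrist"]:
    im=robot.read_camera(c); cv2.imwrite(f"pics/{c}0.png",im)
    for q in ["canister","pin_tip","lid_top","lid_notch","lid_bay"]:
        r=robot.landmark_of(c,q)
        print(c,q,[(np.round(d["centre"],4).tolist(),round(d["conf"],2)) for d in r[:2]])
s=robot.read_state();print(s["t"],s["tool_pos"],s["orientation"],s["opening"])
E
```

```text
scene canister [([0.5357, 0.0713, -0.0002], 0.82)]
scene pin_tip [([0.5764, 0.0434, 0.0705], 0.74)]
scene lid_top [([0.5347, 0.0682, 0.0909], 0.56)]
scene lid_notch [([0.569, 0.1086, 0.0887], 0.58)]
scene lid_bay [([0.5093, 0.0333, 0.0784], 0.63)]
wrist canister [([0.5342, 0.0687, 0.0014], 0.6)]
wrist pin_tip [([0.5788, 0.0406, 0.0706], 0.81)]
wrist lid_top [([0.5344, 0.0661, 0.0932], 0.73)]
wrist lid_notch [([0.5685, 0.1132, 0.0884], 0.93)]
wrist lid_bay [([0.5098, 0.0364, 0.0765], 0.62)]
0.6 [5.99998839e-01 2.17182979e-05 2.18643413e-01] [-2.22141616e+00 -2.22145838e+00  1.66730778e-05] 0.09270292613729532
```

View pics/scene0.png

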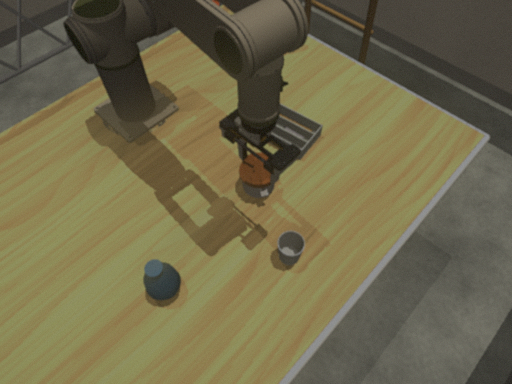

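View pics/wrist0.png

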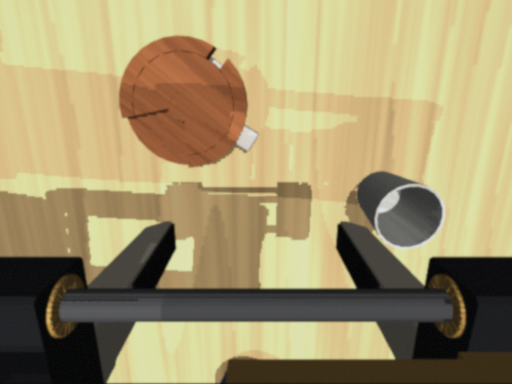

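The scene picture shows the lid at about (257,172) with the ear at (263,190). In the wrist picture the lid centre is near (184,102), the notch at (213,55), the ear at (246,138), and the bay faces lower-left. The networks agree with this, giving a lid angle of about 84°, so it needs a clockwise turn. Next I'll get the camera's offset from the tool so I can look from straight above.

```bash
cat > h.py <<'E'
from plant import robot
import cv2,numpy as np
def cam(n):
    c=robot.calibration(n); f=192/np.tan(np.radians(c["vertical_fov"])/2)
    R=cv2.Rodrigues(np.array(c["rvec"],float))[0]; t=np.array(c["tvec"],float).ravel()
    K=np.array([[f,0,c["cx"]],[0,f,c["cy"]],[0,0,1]]); return K,R,t
def toplane(n,px,z):
    K,R,t=cam(n); C=-R.T@t
    d=(R.T@np.linalg.inv(K)@np.c_[np.reshape(px,(-1,2)),np.ones(len(np.reshape(px,(-1,2))))].T).T
    return C+d*((z-C[2])/d[:,2])[:,None]
def proj(n,p):
    K,R,t=cam(n); return cv2.projectPoints(np.array(p,float).reshape(-1,1,3),R,t,K,None)[0].reshape(-1,2)
E
python3 - <<'E'
from h import *
K,R,t=cam("wrist"); print(K,-R.T@t,R.round(2).tolist())
print(toplane("wrist",[[184,102]],.09),toplane("wrist",[[213,55]],.09),toplane("wrist",[[249,140]],.056))
E
```

```text
[[314.26470089   0.         255.5238092 ]
 [  0.         314.26470089 186.53721789]
 [  0.           0.           1.        ]] [0.59775295 0.07878289 0.38476222] [[1.0, -0.0, -0.0], [-0.0, -0.96, 0.28], [-0.0, -0.28, -0.96]]
[[0.53284015 0.07265973 0.09      ]] [[0.56064046 0.11217086 0.09      ]] [[0.59078767 0.0335682  0.056     ]]
```

>>> {"op": "play_rows", "data": {"increments": "3 -32 40 0 1; 6 -65 80 0 1; 6 -65 80 0 1; 6 -65 80 0 1; 6 -65 80 0 1; 6 -65 80 0 1"}}

```text
t: 1.2
tool_pos: [0.5381, 0.0057, 0.1418]
orientation: [2.219, 2.218, 0.006]
force: [-0.1, 0.1, -0.2]
opening: 0.0498
gripper_force: 0.0
```

Run:
```python
from h import *
s=robot.read_state();print(s["t"],s["tool_pos"],s["orientation"],s["opening"],s["force"])
im=robot.read_camera("wrist"); cv2.imwrite("pics/w1.png",im)
for q in ["canister","pin_tip","lid_top","lid_notch","lid_bay"]:
    r=robot.landmark_of("wrist",q); print(q,[(np.round(d["centre"],4).tolist(),round(d["conf"],2)) for d in r[:2]])
m=robot.regions_of("wrist","lid")[0]["pixels"].astype(np.uint8)
c=max(cv2.findContours(m,0,2)[0],key=len).reshape(-1,2)
P=toplane("wrist",cv2.convexHull(c).reshape(-1,2),.09)[:,:2]
print(cv2.minEnclosingCircle(P.astype(np.float32)*1000), (-cam("wrist")[1].T@cam("wrist")[2]))
cv2.imwrite("pics/w1z.png",cv2.resize(im[:240,110:430],None,fx=2.4,fy=2.4,interpolation=3))
```

```text
1.2 [0.53812223 0.00569259 0.1418065 ] [2.21851162 2.2182874  0.00570478] 0.04980237438003735 [-0.11407859  0.09008546 -0.1596802 ]
canister [([0.5356, 0.0709, -0.001], 0.92)]
pin_tip [([0.5795, 0.0397, 0.068], 0.97)]
lid_top [([0.5372, 0.0686, 0.0899], 0.93)]
lid_notch [([0.5709, 0.1114, 0.0911], 0.63)]
lid_bay [([0.5097, 0.0372, 0.0777], 0.97)]
((528.4290161132812, 70.4829330444336), 57.3630256652832) [0.53306466 0.08474493 0.30507128]
```

View pics/w1z.png

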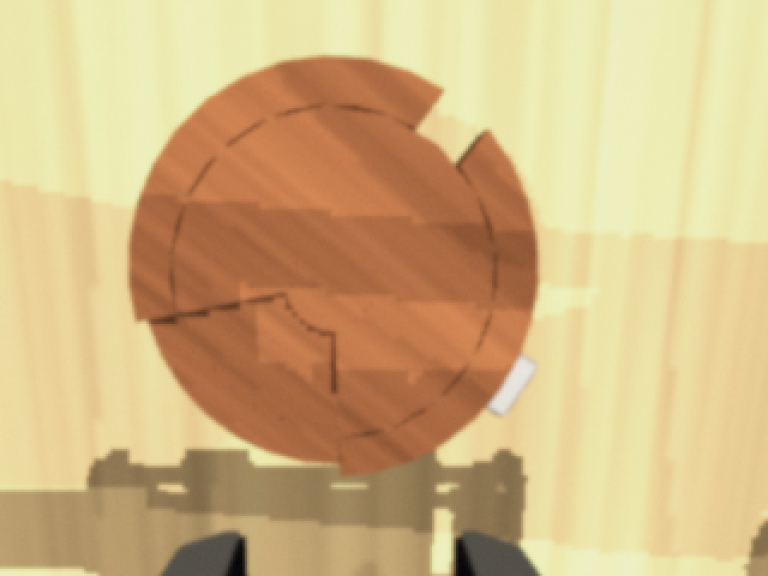

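The zoomed wrist view shows the notch mouth at about (465,110), the bay's left wall from (150,322) to (285,295), its right wall near x=335, and the ear end at (513,387). The arm was still settling when that was taken, so I'll measure again now that it's at rest.

Run:
```python
from h import *
im=robot.read_camera("wrist"); cv2.imwrite("pics/w2.png",im)
print(robot.read_state()["tool_pos"],robot.read_state()["t"])
m=robot.regions_of("wrist","lid")[0]["pixels"].astype(np.uint8)
g=cv2.cvtColor(im,cv2.COLOR_BGR2HSV)
c=max(cv2.findContours(m,0,1)[0],key=len).reshape(-1,2)
P=toplane("wrist",c,.09)[:,:2]*1000
from scipy.optimize import least_squares
r=least_squares(lambda v:np.hypot(*(P-v[:2]).T)-v[2],[535,69,58],loss="soft_l1",f_scale=.5); C=r.x;print("fit",C)
a=np.degrees(np.arctan2(*(P-C[:2]).T[::-1])); rr=np.hypot(*(P-C[:2]).T)
n=rr<C[2]-4; print("notch pts deg",np.sort(a[n]).round(1))
for q in ["pin_tip","lid_top","lid_notch","lid_bay","canister"]:
    r=robot.landmark_of("wrist",q); print(q,[(np.round(d["centre"],4).tolist(),round(d["conf"],2)) for d in r[:1]])
# ear: white pixels near canister
e=((g[...,1]<40)&(g[...,2]>150)).astype(np.uint8); e[:, :300]=0; e[:,350:]=0; e[:130]=0;e[185:]=0
ys,xs=np.nonzero(e); print(len(xs)); E=toplane("wrist",np.c_[xs,ys],.056)[:,:2]*1000
d=E.mean(0)-C[:2]; print("ear",E.mean(0),np.hypot(*d),np.degrees(np.arctan2(d[1],d[0])), np.hypot(*(E-C[:2]).T).max())
```

```text
[0.53522032 0.00598507 0.13878193] 1.6
fit [531.375034    70.70853361  57.03475471]
notch pts deg [-96.7  43.3  43.3  43.4  43.4  43.9  43.9  43.9  43.9  43.9  43.9  44.4
  44.4  45.6  46.8  47.9  49.1  49.6  50.7  51.8  52.5  53.6  54.3  55.4
  56.5  57.2  58.3  59.5  60.   60.2  60.2  60.5  60.5  60.6  60.7  60.7
  60.9  61.   61.   61.3]
pin_tip [([0.5776, 0.0421, 0.0691], 0.95)]
lid_top [([0.5344, 0.0712, 0.0917], 0.67)]
lid_notch [([0.5703, 0.1114, 0.092], 0.91)]
lid_bay [([0.5098, 0.0365, 0.0765], 0.6)]
canister [([0.5343, 0.0702, 0.0009], 0.57)]
182
ear [591.20281536  33.12498434] 70.65328441174087 -32.13685772063976 73.9345629953794
```

```bash
cat >> h.py <<'E'
C0=np.array([533,70.5])
u=lambda a:np.array([np.cos(np.radians(a)),np.sin(np.radians(a))])
fpos=lambda w,r=38:C0+r*u(w)+7.5*u(w+90)
def row(p,w,p0,y0): # tool shift from pose (p0, y-axis angle y0)
    d=p-p0; return d@u(y0+90),d@u(y0),-((w-y0+90)%180-90) if abs(w-y0)>90 and False else y0-w
E
python3 - <<'E'
from h import *
p0=np.array([535,6.]); s=fpos(206); print("A",np.round(row(s,26,p0,0),1), s)
for w in range(206,107,-7): print(w,np.round(row(fpos(w),w,s,206),1)*np.array([-1,-1,1]))
E
```

```text
A [ 41.1 -32.9 -26. ] [502.13360984  47.10094107]
206 [-0. -0.  0.]
199 [ 4.7 -0.6  7. ]
192 [ 9.4 -0.7 14. ]
185 [14.1 -0.2 21. ]
178 [18.7  0.9 28. ]
171 [23.2  2.6 35. ]
164 [27.4  4.7 42. ]
157 [31.3  7.4 49. ]
150 [34.8 10.5 56. ]
143 [38.  14.1 63. ]
136 [40.6 18.  70. ]
129 [42.8 22.1 77. ]
122 [44.5 26.6 84. ]
115 [45.6 31.2 91. ]
108 [46.2 35.9 98. ]
```

>>> {"op": "play_rows", "data": {"increments": "12 -10 10 -8 1; 24 -19 20 -16 1; 36 -29 20 -24 1; 41 -33 20 -26 1; 41 -33 20 -26 1; 41 -33 20 -26 1; 41 -33 35 -26 1; 41 -33 45 -26 1; 41 -33 52 -26 1; 41 -33 56 -26 1; 41 -33 56 -26 1; 41 -33 56 -26 1"}}

```text
t: 3.1
tool_pos: [0.5021, 0.047, 0.0827]
orientation: [-1.665, -2.664, 0.0]
force: [0.3, -0.2, -0.5]
opening: 0.0004
gripper_force: 0.0
```

Run:
```python
from h import *
im=robot.read_camera("wrist"); cv2.imwrite("pics/w3.png",im)
s=robot.read_state();print(s["t"],s["tool_pos"],s["orientation"],s["opening"],s["force"])
```

```text
3.15 [0.50231721 0.04702074 0.08298038] [1.66470509e+00 2.66376359e+00 4.67082939e-04] 0.0004082038789225654 [-0.31112271  0.04384094  0.32258557]
```

View pics/w3.png

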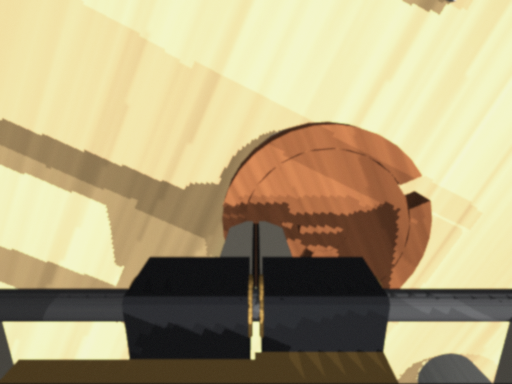

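The closed fingertips are in the bay at about (255,240), 7 mm below the lid's top, and nothing is loading them. I'll sweep clockwise and stop about 9° short.

>>> {"op": "play_rows", "data": {"increments": "5 -1 0 7 1; 9 -1 0 14 1; 14 0 0 21 1; 19 1 0 28 1; 23 3 0 35 1; 27 5 0 42 1; 31 7 0 49 1; 35 10 0 56 1; 38 14 0 63 1; 41 18 0 70 1; 43 22 0 77 1; 44 27 0 84 1; 45 30 0 89 1; 45 30 0 89 1; 45 30 0 89 1"}}

```text
t: 4.65
tool_pos: [0.5095, 0.1007, 0.083]
orientation: [3.054, 0.738, 0.001]
force: [-0.3, 0.7, 0.0]
opening: 0.0003
gripper_force: 0.1
```

Run:
```python
from h import *
im=robot.read_camera("wrist"); cv2.imwrite("pics/w4.png",im)
s=robot.read_state();print(s["t"],s["tool_pos"],s["orientation"],s["opening"],s["force"])
for c in ["wrist","scene","side"]:
  if c!="wrist": robot.read_camera(c)
  for q in ["pin_tip","lid_top","lid_notch","lid_bay"]:
    r=robot.landmark_of(c,q); print(c,q,[(np.round(d["centre"],4).tolist(),round(d["conf"],2)) for d in r[:1]])
```

```text
4.7 [0.50944446 0.10062841 0.08295525] [3.05381396e+00 7.37298210e-01 1.03344341e-03] 0.0006460472804271956 [-0.51765838  0.10474808  0.41683784]
wrist pin_tip [([0.5764, 0.0402, 0.0718], 0.85)]
wrist lid_top [([0.5329, 0.0714, 0.0897], 0.58)]
wrist lid_notch [([0.5826, 0.046, 0.0914], 0.97)]
wrist lid_bay []
scene pin_tip [([0.5738, 0.0428, 0.0689], 0.72)]
scene lid_top [([0.5353, 0.0681, 0.0915], 0.75)]
scene lid_notch [([0.5833, 0.0462, 0.0917], 0.64)]
scene lid_bay [([0.4991, 0.0855, 0.0785], 0.65)]
side pin_tip [([0.5769, 0.0419, 0.0727], 0.85)]
side lid_top [([0.5314, 0.0689, 0.088], 0.65)]
side lid_notch [([0.5807, 0.0443, 0.0892], 0.98)]
side lid_bay [([0.4983, 0.0891, 0.0746], 0.65)]
```

View pics/w4.png

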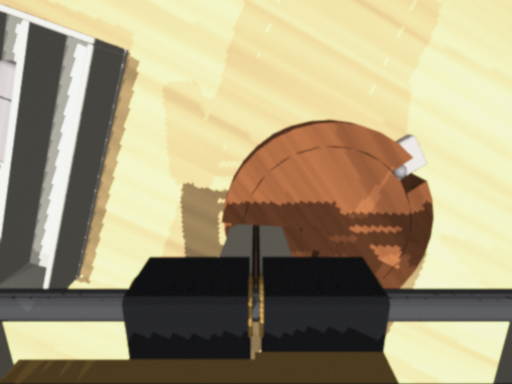

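The pin is now visible inside the notch at about (401,172), against one side, so roughly 6–9° is left. I'll go 6° further and then zoom in.

>>> {"op": "play_rows", "data": {"increments": "2 -0.3 0 3 1; 4 -0.5 0 6 1; 4 -0.5 0 6 1; 4 -0.5 0 6 1"}}

```text
t: 5.8
tool_pos: [0.5124, 0.1029, 0.0825]
orientation: [-3.088, -0.575, 0.001]
force: [-1.2, -0.2, 0.4]
opening: 0.0007
gripper_force: 0.6
```

Run:
```python
from h import *
im=robot.read_camera("wrist")
s=robot.read_state();print(s["t"],s["tool_pos"],s["orientation"],s["force"])
for q in ["pin_tip","lid_top","lid_notch"]:
    r=robot.landmark_of("wrist",q); print(q,[(np.round(d["centre"],4).tolist(),round(d["conf"],2)) for d in r[:1]])
cv2.imwrite("pics/w5z.png",cv2.resize(im[110:260,330:460],None,fx=4,fy=4,interpolation=2))
```

```text
5.85 [0.51238201 0.10285993 0.08253637] [-3.08851387e+00 -5.74790230e-01  6.06732242e-04] [-1.83774966 -0.85337211  1.24757239]
pin_tip []
lid_top [([0.5348, 0.0684, 0.0937], 0.63)]
lid_notch [([0.5843, 0.0409, 0.0927], 0.76)]
```

View pics/w5z.png

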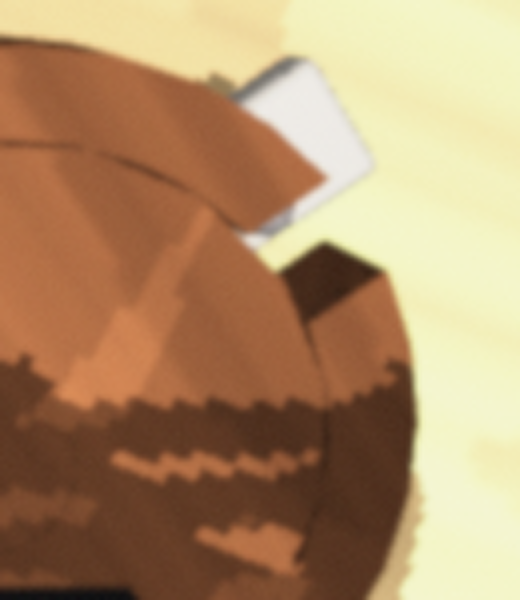

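Run:
```python
from h import *
s=robot.read_state();print(s["tool_pos"])
f=lambda z:330+0, 
px=lambda a:np.array(a)/4+[330,110]
N=toplane("wrist",px([[327,178],[383,272],[260,232],[308,320]]),.09)[:,:2]*1000
E=toplane("wrist",px([[305,58],[374,163]]),.056)[:,:2]*1000
print(N.round(1),E.round(1))
for C in ([533,70.5],[531.4,70.7],[535,69.8],[534,69]):
  an=lambda p:np.degrees(np.arctan2(*(p-np.array(C))[::-1]))
  print(C,an(N[:2].mean(0)),an(N[2:].mean(0)),an(E.mean(0)),np.hypot(*(N[:2].mean(0)-C)),np.hypot(*(E.mean(0)-C)),np.hypot(*(E[0]-E[1])),np.hypot(*(N[0]-N[1])))
  p=np.array(C)+54*u(an(E.mean(0))); print(proj("wrist",[[*p/1000,.0715]]))
```

```text
[0.51242062 0.10284751 0.08256239]
[[584.1  46.7]
 [575.8  33.9]
 [574.8  51.4]
 [566.5  39.8]] [[599.4  40.6]
 [589.1  22.9]]
[533, 70.5] -32.74372088225994 -33.48764355070727 -32.33181101495472 55.85103831973382 72.48064475419547 20.478739989706735 15.343595267066169
[[399.53701131 160.64605954]]
[531.4, 70.7] -32.04667509536396 -32.6072824378999 -31.79968564505878 57.309213031760756 73.94274204039279 20.478739989706735 15.343595267066169
[[397.45989536 162.39372582]]
[535, 69.8] -33.26883093047373 -34.178548262476816 -32.720876461457934 53.792483267622956 70.4179631053347 20.478739989706735 15.343595267066169
[[402.60987035 158.37628326]]
[534, 69] -31.98181275393527 -32.56648553821701 -31.7392254311751 54.20340894730983 70.8372360353305 20.478739989706735 15.343595267066169
[[402.21125761 159.20047098]]
```

The notch lies at about −32.7° and the ear at about −32.3°. The notch width (15.3 mm) and radius (56 mm) match the given sizes, so it's aligned well within 3.4°. I'll back 2 mm off the wall and press down gently.

>>> {"op": "play_rows", "data": {"increments": "-2 0 0 0 1; -2 0 2 0 1; -2 0 4 0 1; -2 0 5.5 0 1; -2 0 7 0 1; -2 0 8 0 1; -2 0 8 0 1"}}

```text
t: 6.7
tool_pos: [0.5109, 0.1022, 0.0749]
orientation: [3.089, 0.573, 0.001]
force: [-1.5, 0.4, 4.8]
opening: 0.0002
gripper_force: 2.0
```

The lid has gone down 3 mm at about 5 N, so the pin is in the notch. I'll carry on pressing.

>>> {"op": "play_rows", "data": {"increments": "0 0 1 0 1; 0 0 2 0 1; 0 0 3 0 1; 0 0 4 0 1; 0 0 5 0 1; 0 0 6 0 1; 0 0 6.5 0 1; 0 0 7 0 1; 0 0 7.5 0 1; 0 0 7.5 0 1; 0 0 7.5 0 1"}}

```text
t: 7.8
tool_pos: [0.511, 0.1023, 0.0678]
orientation: [-3.089, -0.573, -0.001]
force: [-3.0, 0.5, 7.7]
opening: 0.0007
gripper_force: 3.6
```

>>> {"op": "play_rows", "data": {"increments": "0 0 0.5 0 1; 0 0 1 0 1; 0 0 1.5 0 1; 0 0 1.5 0 1; 0 0 1.5 0 1"}}

```text
t: 8.3
tool_pos: [0.5118, 0.1027, 0.0673]
orientation: [-3.089, -0.573, -0.004]
force: [-3.7, 1.0, 12.5]
opening: 0.0005
gripper_force: 6.5
```

>>> {"op": "play_rows", "data": {"increments": "0 0 1 0 1; 0 0 2 0 1; 0 0 2 0 1; 0 0 2 0 1; 0 0 2 0 1"}}

```text
t: 8.8
tool_pos: [0.5128, 0.103, 0.0667]
orientation: [-3.088, -0.573, -0.007]
force: [-5.6, 1.9, 20.9]
opening: 0.0003
gripper_force: 10.2
```

Force rises to 21 N with almost no further travel at z ≈ 67 mm, so the lid is home. I'll unload, move clear of the wall, lift out straight up and check.

>>> {"op": "play_rows", "data": {"increments": "0 0 -2 0 1; -1 0 -3.5 0 1; -2 0 -5 0 1; -2 0 -7 0 1; -2 0 -12 0 1; -2 0 -25 0 1; -2 0 -50 0 1; -2 0 -80 0 1; -2 0 -80 0 1; -2 0 -80 0 1; -2 0 -80 0 1"}}

```text
t: 9.9
tool_pos: [0.5083, 0.1014, 0.143]
orientation: [-3.089, -0.572, 0.002]
force: [-0.3, 0.3, -0.4]
opening: 0.0004
gripper_force: 0.0
```

Run:
```python
from h import *
im=robot.read_camera("wrist"); cv2.imwrite("pics/w6.png",im)
s=robot.read_state();print(s["t"],s["tool_pos"],s["force"])
for c in ["wrist","scene","side"]:
  if c!="wrist": i2=robot.read_camera(c)
  for q in ["pin_tip","lid_top","lid_notch","lid_bay"]:
    r=robot.landmark_of(c,q); print(c,q,[(np.round(d["centre"],4).tolist(),round(d["conf"],2)) for d in r[:1]])
x,y=proj("side",[[.535,.07,.08]])[0].astype(int); print(x,y)
cr=i2[max(0,y-60):y+60,max(0,x-80):x+80]
cv2.imwrite("pics/c6.png",np.vstack([cv2.resize(im,(480,360)),cv2.resize(cr,(480,240),interpolation=2)]))
```

```text
9.95 [0.5080106  0.10135411 0.14253392] [-0.78967221 -0.51884169  0.30556403]
wrist pin_tip [([0.5803, 0.0409, 0.0666], 0.97)]
wrist lid_top [([0.5354, 0.0683, 0.0812], 0.85)]
wrist lid_notch [([0.581, 0.0394, 0.0796], 0.63)]
wrist lid_bay [([0.5004, 0.0903, 0.0657], 0.67)]
scene pin_tip [([0.5784, 0.0427, 0.0702], 0.6)]
scene lid_top [([0.5378, 0.0661, 0.0807], 0.82)]
scene lid_notch [([0.581, 0.0369, 0.0779], 0.56)]
scene lid_bay [([0.5045, 0.0888, 0.0642], 0.93)]
side pin_tip [([0.5769, 0.0407, 0.0764], 0.88)]
side lid_top [([0.5307, 0.0704, 0.079], 0.91)]
side lid_notch [([0.5764, 0.0408, 0.0813], 0.8)]
side lid_bay [([0.4988, 0.09, 0.0648], 0.84)]
283 206
```

View pics/c6.png

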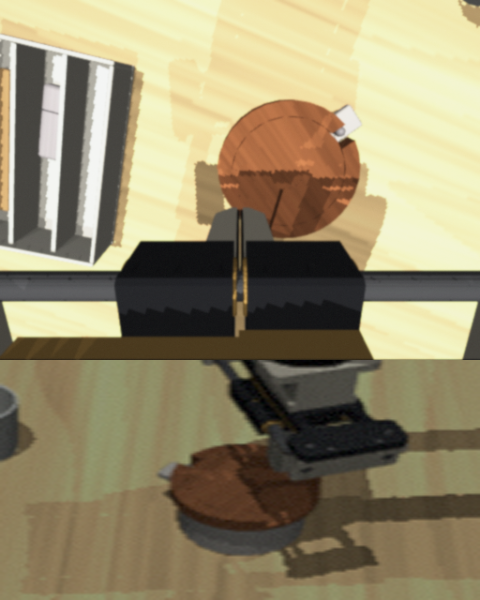

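The pin is visible in the notch at about (340,130), and the lid sits low on the canister. All three cameras put the lid's top at 79–81 mm, so it's home, and the gripper is clear.

```bash
python3 -c "
from plant import robot
print(robot.close_job())"
```

```text
the job is handed in; nothing more can be done
None
```

The lid is turned so its notch sits over the pin and pressed fully home (top about 80 mm above the shelf in all three cameras); the gripper is clear, and I handed the job in after about 10 s of robot time.

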